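# Find the rocking corner of the model plate and press its shim flat

### The arm

A 6-joint arm with a two-finger parallel gripper is mounted at the origin on a cart in front of the work surface, level with it; the furniture and walls round the work are solid. World frame = base frame: x ahead of the robot, y to its left, z up, the work surface at z = 0. Lengths are in m, angles in rad, forces in N, time in s.
With the tool pointing down it reaches from about 0.275 to 0.825 m from the base axis. Payload 4.9 kg.
Tool frame: the origin (TCP) lies at the very end of the fingers, on their centre line; the grasp point (between the pads) lies 19 mm behind it (bot.grasp_offset is the distance from the TCP to the grasp point, in m); z points along the fingers, y is the line along which they close (so a half turn about z gives the same grasp; the last joint's range is limited). The gripper opens to 85 mm and grips with 20 to 120 N. Pads are 22 mm wide; open, the fingers measure 114 mm over their backs; the gripper's body (76 mm by 85 mm) begins 54 mm behind the grasp point. The pads swing forward as they close: fully open they stand 13 mm farther back than shut.
Start: joints at [-1.393, 0.326, -0.193, 1.052, 0, 1.437], TCP at [0.169, -0.523, 0.231] pointing down, gripper open.
Joint ranges: [-2.65, 2.65], [-0.97, 1.79], [-1.3, 1.35], [-1.93, 2.1], [-1.47, 1.37], [-3.14, 3.14]. Speed limits (rad/s): [2.57, 2.57, 3.14, 3.14, 3.14, 3.14].

### API

Orientations are given as a rotation vector (axis times angle).
In Python, from workcell import bot gives the robot as it stands.
- The arm moves only by the tool apply_moves, never from a script. Its arguments are lists of equal length, an entry for each row: "xyz": the shift along the tool's x, y, z normalised to -1 to 1, where 1 is 0.03 m, a list of three; "delta_rot": the turn, a rotation vector about the tool's x, y, z normalised to -1 to 1, where 1 is 0.12 rad, a list of three. A call has 1 to 20 rows; each row shifts and turns the commanded pose from where the row before left it, along the tool's axes as they then stand; what a row does not reach is not made up. A row lasts 1/10 s, in which the tool goes at most 50 mm and 8.59 degrees, less where a joint would pass 70% of its speed; a pose out of reach is approached as far as the arm can. A call with a number of a shift or a turn outside -1 to 1 is refused whole. A call with a gripper value outside its range is refused whole. "claw" is the opening, from 0 (shut) to 1 (fully open), set as the call begins (left out, the last holds). The fingers move at their own pace and stop on an object; "newtons" is the grip in N (left out, the last holds). Time passes only in rows, so rows that do not move let the fingers close. It gives the time, the measured TCP pose, the force, the opening and the grip force at its end, in the units of the state.
- bot.observe(): the state, without advancing time (a new reading comes with each control period).
- bot.snapshot(name): name is "side" or "top"; returns the picture (384x512x3 uint8, red, green, blue); there is no depth.
- bot.get_calibration(name): a dict with "K" (3x3 intrinsics, pixels), "world_to_cam" (4x4, takes a point from world to camera coordinates). Camera axes: x right, y down, z forward; pixel columns grow to the right and rows downward; lengths in m; the calibration is good to about 2 mm. A picture is of the moment at which its call begins. get_calibration takes no time and is no camera call.
- bot.hand_in(): hands the job in; it is judged then, once.
The state is a dict: "clock": time; "joint_positions": joint angles; "joint_velocities": joint speeds; "tau": joint torques, N m; "tool_pos": TCP position; "eef_rot": TCP orientation; "contact_force": force on the tool from outside, world axes, zero at the start; "wrist_torque": the same for the moment, N m; "grip_width": finger opening in m; "finger_force": force on a finger pad.
Only numpy, scipy, OpenCV 4.12 (cv2) and the standard library are available. Lean on these libraries where they do the work, as an engineer would, in place of code of your own. Each camera call takes 0.05 s, during which the arm holds its last target. There are 200 camera calls.

### The job

The aluminium plate under the stone model rocks at one corner. With the fingertips, press down firmly on its corners one after another until you find the one that gives, then press the yellow shim tab beside that corner all the way down flat. Grip and lift nothing, leave the other three tabs standing up, and do not disturb the model or the things around.

Things in the scene. Friction and masses are not known exactly. Their poses are not given: they have to be found in the camera images.
- base: grey base casting, about 176 x 168 mm, fixed to the worktop; origin at the centre of its underside on the worktop, z up, +x towards the back (away from the robot at yaw 0), +y to the left. Turned up to 0.3 rad either way. Steel feet stand under the four plate corners; all four look alike.
- plate: loose aluminium plate 160 x 160 x 10 mm, 0.65 kg, level on four feet between stop pins; origin at its underside centre (44.5 mm above worktop, top at 54.5), axes as the base. Three corners are firm. One, different each time, looks the same but rocks: pressed above its foot it gives at about 2 to 4 N, sinks 5 mm, stops hard, springs back on release. Press each with 6 to 10 N to tell.
- model: cream stone dental model, 56 x 63 x 27 mm, 0.11 kg, standing loose near the middle of the plate; origin at the centre of its underside, z up. Not to be moved.
- layered_model_mid (a point): bystander: dental model on layered blue and black plinth, 66 x 76 x 64 mm; point half-way up its centre
- pot_mid (a point): bystander: small white lidded pot, 48 x 48 x 49 mm; point half-way up its centre
- lavender_arch_mid (a point): bystander: lavender dental arch, 77 x 84 x 32 mm; point half-way up its centre
- corner_front_left (a point): top face of the plate, straight above its front left foot, at the centre of a dark ring 22 mm wide (66 mm in x and 64 mm in y from the plate's centre); moves with the plate. Press here, straight down. Front is the robot's side.
- hinge_front_left (a point): centre of the hinge of the front left corner's shim tab, fixed on the base, 16 mm above the worktop; hinge axis along the base's x. The tab reaches from here 65 mm out to the left (+y of the base).
- tab_front_left (a joint): yellow shim tab of the front left corner, 18 x 65 x 3 mm. Value: angle above level in rad, 0.70 to 0.84 (raised) at the start, 0 flat at its stop (top face then 17.5 mm above the worktop). A stiff hinge keeps it where it is left; pressed straight down 34 mm out from the hinge it takes 2 to 4 N. Flat, a prop on its inner end stands upright under the plate corner and carries it.
- feeler_front_left (a joint): thin brass friction pin standing under the plate near the front left corner: 0 at the start, grows (m) as that plate corner sinks and stays pushed in, about 0.004 after the rocking corner has been pressed fully down, below 0.001 at a firm corner
- corner_front_right (a point): top face of the plate, straight above its front right foot, at the centre of a dark ring 22 mm wide (66 mm in x and 64 mm in y from the plate's centre); moves with the plate. Press here, straight down. Front is the robot's side.
- hinge_front_right (a point): centre of the hinge of the front right corner's shim tab, fixed on the base, 16 mm above the worktop; hinge axis along the base's x. The tab reaches from here 65 mm out to the right (-y of the base).
- tab_front_right (a joint): yellow shim tab of the front right corner, 18 x 65 x 3 mm. Value: angle above level in rad, 0.70 to 0.84 (raised) at the start, 0 flat at its stop (top face then 17.5 mm above the worktop). A stiff hinge keeps it where it is left; pressed straight down 34 mm out from the hinge it takes 2 to 4 N. Flat, a prop on its inner end stands upright under the plate corner and carries it.
- feeler_front_right (a joint): thin brass friction pin standing under the plate near the front right corner: 0 at the start, grows (m) as that plate corner sinks and stays pushed in, about 0.004 after the rocking corner has been pressed fully down, below 0.001 at a firm corner
- corner_back_left (a point): top face of the plate, straight above its back left foot, at the centre of a dark ring 22 mm wide (66 mm in x and 64 mm in y from the plate's centre); moves with the plate. Press here, straight down. Front is the robot's side.
- hinge_back_left (a point): centre of the hinge of the back left corner's shim tab, fixed on the base, 16 mm above the worktop; hinge axis along the base's x. The tab reaches from here 65 mm out to the left (+y of the base).
- tab_back_left (a joint): yellow shim tab of the back left corner, 18 x 65 x 3 mm. Value: angle above level in rad, 0.70 to 0.84 (raised) at the start, 0 flat at its stop (top face then 17.5 mm above the worktop). A stiff hinge keeps it where it is left; pressed straight down 34 mm out from the hinge it takes 2 to 4 N. Flat, a prop on its inner end stands upright under the plate corner and carries it.
- feeler_back_left (a joint): thin brass friction pin standing under the plate near the back left corner: 0 at the start, grows (m) as that plate corner sinks and stays pushed in, about 0.004 after the rocking corner has been pressed fully down, below 0.001 at a firm corner
- corner_back_right (a point): top face of the plate, straight above its back right foot, at the centre of a dark ring 22 mm wide (66 mm in x and 64 mm in y from the plate's centre); moves with the plate. Press here, straight down. Front is the robot's side.
- hinge_back_right (a point): centre of the hinge of the back right corner's shim tab, fixed on the base, 16 mm above the worktop; hinge axis along the base's x. The tab reaches from here 65 mm out to the right (-y of the base).
- tab_back_right (a joint): yellow shim tab of the back right corner, 18 x 65 x 3 mm. Value: angle above level in rad, 0.70 to 0.84 (raised) at the start, 0 flat at its stop (top face then 17.5 mm above the worktop). A stiff hinge keeps it where it is left; pressed straight down 34 mm out from the hinge it takes 2 to 4 N. Flat, a prop on its inner end stands upright under the plate corner and carries it.
- feeler_back_right (a joint): thin brass friction pin standing under the plate near the back right corner: 0 at the start, grows (m) as that plate corner sinks and stays pushed in, about 0.004 after the rocking corner has been pressed fully down, below 0.001 at a firm corner

How it is judged:
By the outcome, as a careful person would: the job done as asked, in the order asked, and still so for the second after the job is handed in, with the robot touching nothing.
It also fails if it takes over 51 s, if anything falls off the work surface, if the arm or the gripper's body presses on something with over 40 N, if the wrist force passes 120 N, or if a joint passes its speed limit or range.

## Working session

There is one attempt and no reset: what is moved stays moved. The work goes in short steps, Python scripts to look and compute and a tool call to move; the robot and the scene stay as the last step left them, time stands still between calls to the robot, and variables do not carry over. Pictures are saved under pics/ and viewed, at most 10 in all, crops included, and the job is handed in when it is done.

Besides the shell and the picture viewer there is one more tool, called after "Emit:" as name(argument=value, ...), one argument or row to a line, values as JSON. apply_moves: Moves the arm, as the interface text tells. Its arguments: {"type":"object","properties":{"xyz":{"type":"array","items":{"type":"array","items":{"type":"number"}}},"delta_rot":{"type":"array","items":{"type":"array","items":{"type":"number"}}},"claw":{"type":"number"},"newtons":{"type":"number"}},"required":["xyz","delta_rot"]}

```bash
mkdir -p pics
python3 - <<'E'
from workcell import bot
import cv2,numpy as np
for n in ("top","side"):
    cv2.imwrite(f"pics/{n}0.png",bot.snapshot(n)[:,:,::-1]); c=bot.get_calibration(n);print(n,c["K"].round(1).tolist(),np.array(c["world_to_cam"]).round(4).tolist())
print(bot.observe())
E
```

```text
top [[486.4, 0.0, 260.3], [0.0, 486.4, 184.0], [0.0, 0.0, 1.0]] [[0.0055, -1.0, 0.0029, -0.0008], [-0.9886, -0.0059, -0.1503, 0.6477], [0.1503, -0.002, -0.9886, 1.5262], [0.0, 0.0, 0.0, 1.0]]
side [[366.5, 0.0, 260.2], [0.0, 366.5, 194.4], [0.0, 0.0, 1.0]] [[-0.7728, -0.6346, -0.0036, 0.4847], [-0.5232, 0.6404, -0.5622, 0.3866], [0.3591, -0.4326, -0.827, 0.9369], [0.0, 0.0, 0.0, 1.0]]
{'clock': 0.1, 'joint_positions': array([-1.39319451e+00,  3.26892710e-01, -1.93480183e-01,  1.05201149e+00,
       -9.53259177e-06,  1.43663242e+00]), 'joint_velocities': array([-0.00112674, -0.00052154,  0.00355857,  0.00039059, -0.00031096,
       -0.00014653]), 'tau': array([ 1.75086498e-03, -4.44239652e+01,  2.63038802e+01,  7.93007057e-03,
       -2.09332387e-05,  5.54435857e-06]), 'tool_pos': array([ 0.16864016, -0.52295563,  0.23056906]), 'eef_rot': array([-3.10193214e+00, -4.87493099e-01,  6.91090913e-05]), 'contact_force': array([-0.53764714, -0.21229905,  0.82812281]), 'wrist_torque': array([-0.02787398,  0.04017599,  0.03808244]), 'finger_force': 0.0, 'grip_width': 0.08517131816392454}
```

View pics/top0.png

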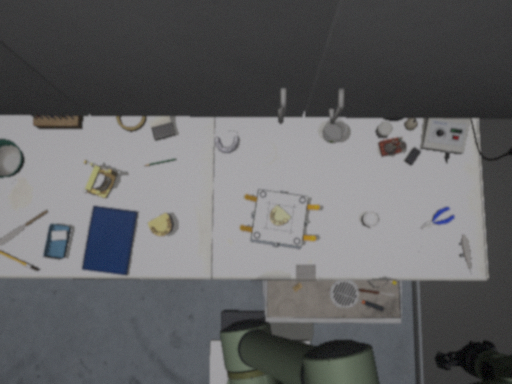

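View pics/side0.png

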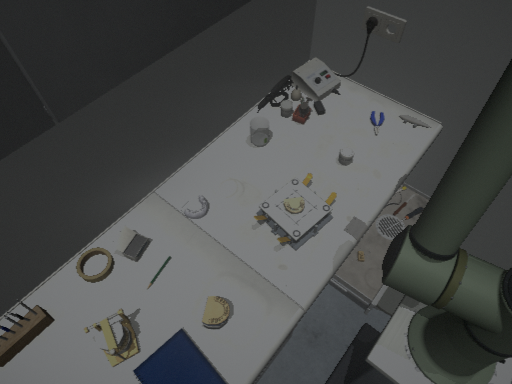

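The top view shows the plate at about (280,218), with the yellow tabs to its left and right. The pot is at (370,218) and the arch at (228,140). Next I'll zoom in on the plate.

```bash
cat > h.py <<'E'
from workcell import bot
import cv2,numpy as np
def ray(n,px,z):
    c=bot.get_calibration(n);T=np.array(c["world_to_cam"]);R=T[:3,:3];o=-R.T@T[:3,3]
    d=R.T@np.linalg.inv(c["K"])@np.array([px[0],px[1],1.]);return o+d*(z-o[2])/d[2]
def proj(n,p):
    c=bot.get_calibration(n);T=np.array(c["world_to_cam"]);q=np.array(c["K"])@(T[:3,:3]@p+T[:3,3]);return q[:2]/q[2]
E
python3 - <<'E'
from h import *
im=cv2.imread("pics/top0.png")[180:255,232:332]; im=cv2.convertScaleAbs(im,alpha=1.3)
cv2.imwrite("pics/t0z.png",cv2.resize(im,None,fx=8,fy=8,interpolation=cv2.INTER_CUBIC))
for n in("top","side"):
    a=cv2.imread(f"pics/{n}0.png");h=cv2.cvtColor(a,cv2.COLOR_BGR2HSV)
    m=cv2.inRange(h,(12,150,120),(32,255,255))
    k,l,s,c=cv2.connectedComponentsWithStats(m)
    for i in range(1,k):
        if s[i,4]>8: print(n,s[i].tolist(),c[i].round(1), ray(n,c[i],.037).round(4))
E
```

```text
top [246, 196, 10, 4, 25] [250.4 197.6] [0.6043 0.0348 0.037 ]
top [308, 205, 11, 4, 36] [312.7 206.8] [ 0.5755 -0.1671  0.037 ]
top [241, 227, 10, 4, 27] [245.7 228.2] [0.5052 0.0492 0.037 ]
top [304, 236, 11, 4, 43] [308.9 237.5] [ 0.4764 -0.1539  0.037 ]
```

View pics/t0z.png

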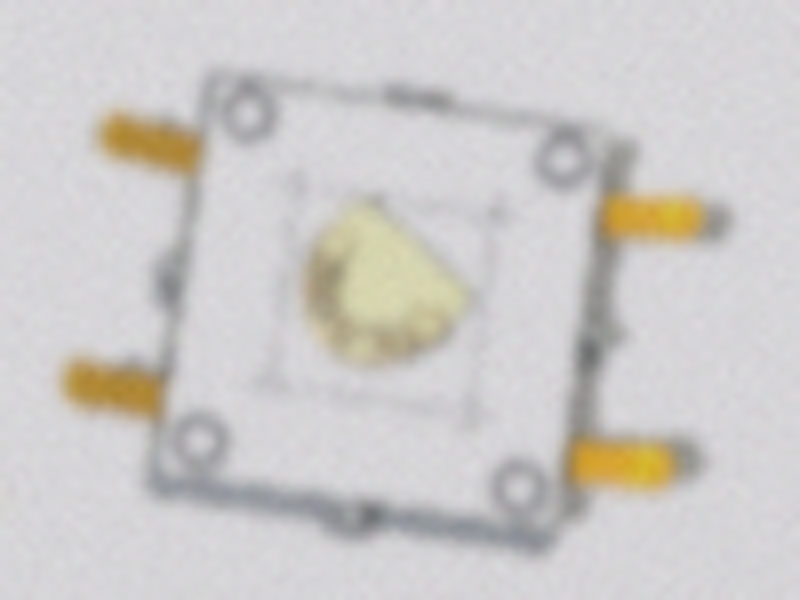

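Run:
```python
from h import *
Z={'BL':(247,110),'BR':(564,158),'FL':(200,440),'FR':(519,488)}
s={'BL':(1,1),'BR':(1,-1),'FL':(-1,1),'FR':(-1,-1)}
P={k:ray("top",((u+.5)/8-.5+232,(v+.5)/8-.5+180),.0545) for k,(u,v) in Z.items()}
A=np.array([[66*s[k][0],64*s[k][1]] for k in P])/1000;B=np.array([P[k][:2] for k in P])
c=B.mean(0);H=A.T@(B-c);yaw=np.arctan2(H[0,1]-H[1,0],H[0,0]+H[1,1]);R=np.array([[np.cos(yaw),-np.sin(yaw)],[np.sin(yaw),np.cos(yaw)]])
print("c",c.round(4),"yaw",yaw,"res mm",((B-c-A@R.T)*1e3).round(1).tolist())
for k,a in zip(P,A):print(k,(c+R@a).round(4),proj("side",np.r_[c+R@a,.0545]).round(1))
# tabs in plate frame: tips (z~.061) and side edges
for k,(u,v,z) in {'BLtip':(103,130,.061),'BRtip':(703,218,.061),'FLtip':(66,380,.061),'FRtip':(674,463,.061),'BRgrey':(728,222,.017),'FRgrey':(702,460,.017)}.items():
    p=ray("top",((u+.5)/8-.5+232,(v+.5)/8-.5+180),z)[:2];print(k,(R.T@(p-c)*1e3).round(1))
im=cv2.imread("pics/side0.png")[160:260,240:350]; im=cv2.convertScaleAbs(im,alpha=1.6)
cv2.imwrite("pics/s0z.png",cv2.resize(im,None,fx=6,fy=6,interpolation=cv2.INTER_CUBIC))
```

```text
c [ 0.5411 -0.0585] yaw -0.14136592670828943 res mm [[1.0, 0.4], [0.3, -0.2], [-0.6, -0.2], [-0.8, -0.0]]
BL [ 0.6154 -0.0044] [264.1 204.7]
BR [ 0.5974 -0.1311] [293.6 181.6]
FL [0.4847 0.0142] [295.1 233. ]
FR [ 0.4667 -0.1125] [324.8 207.6]
BLtip [ 49.6 120.3]
BRtip [  49.8 -121.8]
FLtip [-51.2 119.7]
FRtip [ -48.4 -122.9]
BRgrey [  55.  -136.9]
FRgrey [ -42.9 -138.9]
```

View pics/s0z.png

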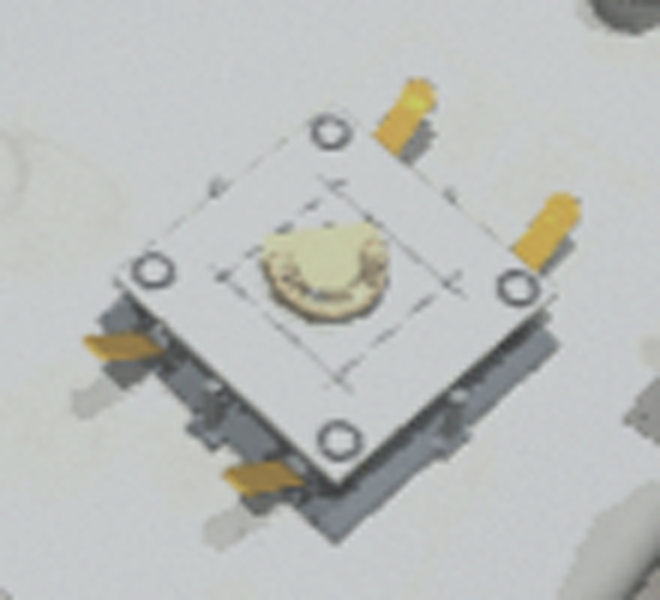

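Side zoom: the rings agree with the top measurement to about 3 mm, and the tabs sit at plate x=±50, y=75 to 121. I'll take the plate centre as (0.540,-0.0595) with yaw -0.141. I'm aligning the tool with the plate and moving to above the front right corner.

Emit:
apply_moves(
  claw=0,
  xyz=[
    [0,0,0],
    [0,0,0],
    [0,0,0],
    [0,0,0],
    [0.52,-0.99,0.29],
    [0.52,-0.99,0.29],
    [0.52,-0.99,0.29],
    [0.52,-0.99,0.29],
    [0.52,-0.99,0.29],
    [0.52,-0.99,0.29],
    [0.52,-0.99,0.29],
    [0.52,-0.99,0.29],
    [0.52,-0.99,0.29],
    [0.52,-0.99,0.29],
    [0.52,-0.99,0.29],
    [0.52,-0.99,0.29],
    [0.52,-0.99,0.29],
    [0.52,-0.99,0.29],
    [0.52,-0.99,0.29],
  ],
  delta_rot=[
    [0,0,0.95],
    [0,0,0.95],
    [0,0,0.95],
    [0,0,0.93],
    [0,0,0],
    [0,0,0],
    [0,0,0],
    [0,0,0],
    [0,0,0],
    [0,0,0],
    [0,0,0],
    [0,0,0],
    [0,0,0],
    [0,0,0],
    [0,0,0],
    [0,0,0],
    [0,0,0],
    [0,0,0],
    [0,0,0],
  ],
)

```text
clock: 2.0
tool_pos: [0.4638, -0.1142, 0.1002]
eef_rot: [-3.134, 0.222, 0.001]
contact_force: [1.1, -0.8, 0.2]
grip_width: 0.0
finger_force: 0.0
```

Emit:
apply_moves(
  xyz=[
    [0.06,-0.03,0.45],
    [0,0,0.45],
    [0,0,0.4],
    [0,0,0.1],
    [0,0,0.05],
    [0,0,0.05],
    [0,0,0.05],
    [0,0,0],
    [0,0,0],
  ],
  delta_rot=[
    [0,0,0],
    [0,0,0],
    [0,0,0],
    [0,0,0],
    [0,0,0],
    [0,0,0],
    [0,0,0],
    [0,0,0],
    [0,0,0],
  ],
)

```text
clock: 2.9
tool_pos: [0.4654, -0.115, 0.0546]
eef_rot: [3.134, -0.223, 0.001]
contact_force: [-0.3, 0.1, 0.8]
grip_width: -0.0
finger_force: 0.0
```

Emit:
apply_moves(
  xyz=[
    [0,0,0.05],
    [0,0,0.05],
    [0,0,0],
  ],
  delta_rot=[
    [0,0,0],
    [0,0,0],
    [0,0,0],
  ],
)

```text
clock: 3.2
tool_pos: [0.4653, -0.1152, 0.0514]
eef_rot: [3.133, -0.223, 0.0]
contact_force: [-1.3, -0.9, 3.8]
grip_width: -0.0002
finger_force: 1.8
```

Emit:
apply_moves(
  xyz=[
    [0,0,0.05],
    [0,0,0.05],
    [0,0,0.05],
    [0,0,0],
  ],
  delta_rot=[
    [0,0,0],
    [0,0,0],
    [0,0,0],
    [0,0,0],
  ],
)

```text
clock: 3.6
tool_pos: [0.4653, -0.1153, 0.0492]
eef_rot: [3.132, -0.223, 0.001]
contact_force: [-10.2, 0.8, 31.4]
grip_width: 0.0002
finger_force: 15.8
```

The front right corner gave: about 4 N from z=0.0545 down, then a hard stop at 0.0492, which is the 5 mm sink. I'll back off gently, then look.

Emit:
apply_moves(
  xyz=[
    [0,0,-0.05],
    [0,0,-0.05],
    [0,0,-0.05],
    [0,0,-0.05],
    [0,0,-0.05],
    [0,0,-0.05],
    [0,0,-0.1],
    [0,0,-0.3],
    [0,0,-0.7],
    [0,0,-0.7],
  ],
  delta_rot=[
    [0,0,0],
    [0,0,0],
    [0,0,0],
    [0,0,0],
    [0,0,0],
    [0,0,0],
    [0,0,0],
    [0,0,0],
    [0,0,0],
    [0,0,0],
  ],
)

```text
clock: 4.6
tool_pos: [0.4648, -0.1145, 0.1105]
eef_rot: [-3.133, 0.222, 0.002]
contact_force: [-0.1, -1.3, 0.6]
grip_width: -0.0003
finger_force: 0.0
```

Emit:
apply_moves(
  xyz=[
    [0.28,0.73,0.2],
    [0.28,0.73,0.2],
    [0,0,0],
  ],
  delta_rot=[
    [0,0,0],
    [0,0,0],
    [0,0,0],
  ],
)

```text
clock: 4.9
tool_pos: [0.4768, -0.1628, 0.0982]
eef_rot: [3.132, -0.226, 0.003]
contact_force: [-0.7, 0.9, -0.1]
grip_width: -0.0001
finger_force: 0.0
```

Run:
```python
from h import *
o=[]
for n,(r,c) in {"top":(180,232),"side":(160,240)}.items():
    a=bot.snapshot(n)[:,:,::-1];cv2.imwrite(f"pics/{n}1.png",a)
    z=cv2.resize(cv2.convertScaleAbs(a[r:r+100,c:c+100],alpha=1.4),None,fx=4,fy=4,interpolation=cv2.INTER_CUBIC);o.append(z)
cv2.imwrite("pics/b1.png",np.hstack(o))
print(bot.observe()["tool_pos"],proj("side",bot.observe()["tool_pos"]))
```

```text
[ 0.47545374 -0.16049269  0.09792257] [333.36120191 187.74777044]
```

View pics/b1.png

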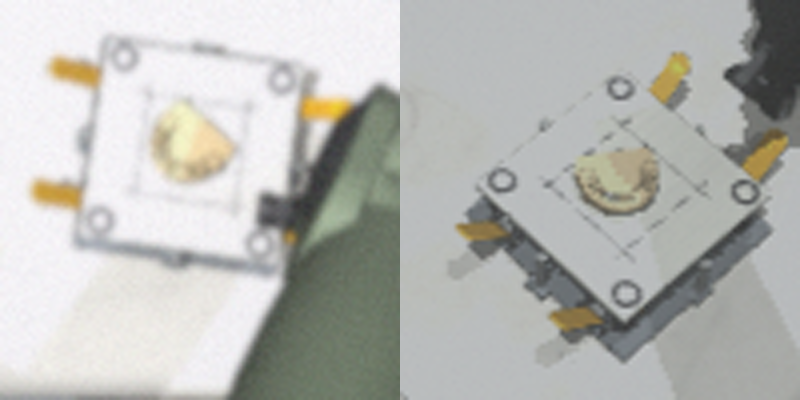

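The model, plate and other tabs are unmoved, and the fingers are above the front right tab. Pressing down.

Emit:
apply_moves(
  xyz=[
    [0,0,0.5],
    [0,0,0.5],
    [0,0,0.15],
    [0,0,0.15],
    [0,0,0.15],
    [0,0,0.15],
    [0,0,0.15],
    [0,0,0.15],
    [0,0,0.15],
    [0,0,0.1],
    [0,0,0.1],
    [0,0,0],
  ],
  delta_rot=[
    [0,0,0],
    [0,0,0],
    [0,0,0],
    [0,0,0],
    [0,0,0],
    [0,0,0],
    [0,0,0],
    [0,0,0],
    [0,0,0],
    [0,0,0],
    [0,0,0],
    [0,0,0],
  ],
)

```text
clock: 6.2
tool_pos: [0.4755, -0.1605, 0.0298]
eef_rot: [-3.133, 0.223, 0.001]
contact_force: [0.7, -0.1, 0.6]
grip_width: -0.0001
finger_force: 0.0
```

Emit:
apply_moves(
  xyz=[
    [0,0,0.1],
    [0,0,0.1],
    [0,0,0.05],
  ],
  delta_rot=[
    [0,0,0],
    [0,0,0],
    [0,0,0],
  ],
)

```text
clock: 6.5
tool_pos: [0.4757, -0.1608, 0.0226]
eef_rot: [3.133, -0.223, 0.0]
contact_force: [-0.2, -1.8, 2.0]
grip_width: 0.0001
finger_force: 0.8
```

Run:
```python
from h import *
a=bot.snapshot("side")[:,:,::-1];cv2.imwrite("pics/side2.png",a)
cv2.imwrite("pics/s2z.png",cv2.resize(cv2.convertScaleAbs(a[140:240,270:390],alpha=1.6),None,fx=5,fy=5,interpolation=cv2.INTER_CUBIC))
print(bot.observe()["contact_force"],bot.observe()["tool_pos"])
```

```text
[ 0.21038741 -0.47672518  0.95757777] [ 0.4756813  -0.160701    0.02243843]
```

View pics/s2z.png

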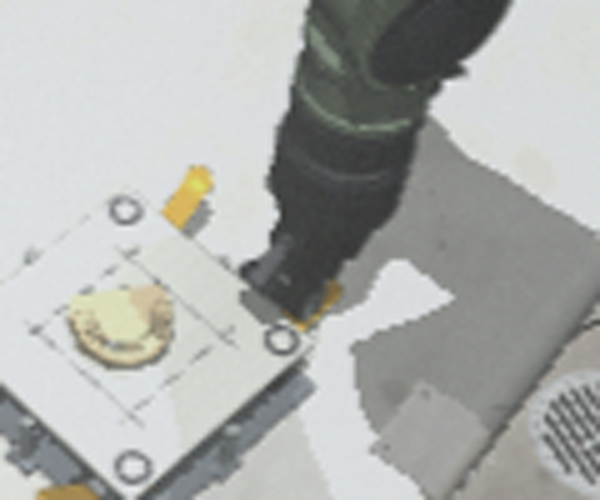

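The tab is going down under the fingers. I'll press on to its stop.

Emit:
apply_moves(
  xyz=[
    [0,0,0.05],
    [0,0,0.05],
    [0,0,0.04],
    [0,0,0],
  ],
  delta_rot=[
    [0,0,0],
    [0,0,0],
    [0,0,0],
    [0,0,0],
  ],
)

```text
clock: 6.95
tool_pos: [0.4757, -0.1605, 0.0184]
eef_rot: [-3.133, 0.223, 0.0]
contact_force: [-0.0, 0.4, 0.7]
grip_width: -0.0002
finger_force: 0.1
```

Emit:
apply_moves(
  xyz=[
    [0,0,0.03],
    [0,0,0.03],
    [0,0,0],
  ],
  delta_rot=[
    [0,0,0],
    [0,0,0],
    [0,0,0],
  ],
)

```text
clock: 7.25
tool_pos: [0.4757, -0.1605, 0.0174]
eef_rot: [-3.134, 0.222, -0.0]
contact_force: [-1.9, -0.2, 8.0]
grip_width: 0.0001
finger_force: 4.0
```

Emit:
apply_moves(
  xyz=[
    [0,0,0.03],
    [0,0,0],
    [0,0,0],
  ],
  delta_rot=[
    [0,0,0],
    [0,0,0],
    [0,0,0],
  ],
)

```text
clock: 7.55
tool_pos: [0.4758, -0.1605, 0.0172]
eef_rot: [3.134, -0.222, 0.001]
contact_force: [-4.2, 1.4, 16.3]
grip_width: -0.0002
finger_force: 7.9
```

Emit:
apply_moves(
  xyz=[
    [0,0,-0.1],
    [0,0,-0.3],
    [0,0,-0.8],
    [0,0,-1],
    [0,0,-1],
    [0,0,-1],
    [-0.5,1,-0.5],
    [-0.5,1,0],
    [-0.5,1,0],
    [-0.5,1,0],
    [-0.5,1,0],
    [-0.5,1,0],
    [-0.5,1,0],
    [-0.5,1,0],
    [0,0,0],
    [0,0,0],
  ],
  delta_rot=[
    [0,0,0],
    [0,0,0],
    [0,0,0],
    [0,0,0],
    [0,0,0],
    [0,0,0],
    [0,0,0],
    [0,0,0],
    [0,0,0],
    [0,0,0],
    [0,0,0],
    [0,0,0],
    [0,0,0],
    [0,0,0],
    [0,0,0],
    [0,0,0],
  ],
)

```text
clock: 9.15
tool_pos: [0.3226, -0.3813, 0.1569]
eef_rot: [-3.133, 0.225, -0.0]
contact_force: [0.9, 0.8, -0.3]
grip_width: 0.0003
finger_force: 0.0
```

Run:
```python
from h import *
o=[]
for n,(r,c) in {"top":(180,236),"side":(160,248)}.items():
    a=bot.snapshot(n)[:,:,::-1];cv2.imwrite(f"pics/{n}3.png",a)
    z=cv2.resize(cv2.convertScaleAbs(a[r:r+100,c:c+100],alpha=1.4),None,fx=4,fy=4,interpolation=cv2.INTER_CUBIC);o.append(z)
cv2.imwrite("pics/b3.png",np.hstack(o)); print(bot.observe()["tool_pos"])
```

```text
[ 0.32320702 -0.38032317  0.15681989]
```

View pics/b3.png

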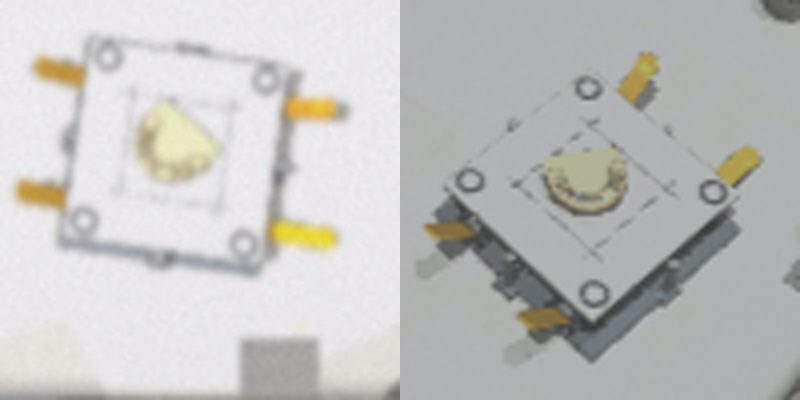

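The front right tab (top crop, 305,237) now lies flat and longer with no shadow. The other three still stand, and the plate and model are unmoved.

```bash
python3 -c "
from workcell import bot
print(bot.hand_in())"
```

```text
the job is handed in; nothing more can be done
None
```

The front right corner was the one that gave. It was the first I pressed (the force overshot to about 31 N at its stop, above the 6–10 N advised), so I did not press the other three; its shim tab is now flat, the other tabs still stand, the model looks unmoved, and the job is handed in.

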